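Sound the longest, then the shortest organ pipe on the test chest

ROBOT

A 6-joint arm with a two-finger parallel gripper is mounted at the origin on the work surface. World frame = base frame: x ahead of the robot, y to its left, z up, the work surface at z = 0. Lengths are in m, angles in degrees, forces in N, time in s.
With the tool pointing down it reaches from about 0.4 to 0.825 m from the base axis. Payload 7 kg.
Tool frame: the origin (TCP) lies at the very end of the fingers, on their centre line; the grasp point (between the pads) lies 19 mm behind it; x points along the fingers, y is the direction in which the jaws open and shut, and the axes are right-handed (so a half turn about x gives the same grasp; the last joint's range is limited). The gripper opens to 88 mm and grips with 3 to 60 N. Pads are 19 mm wide; open, the fingers measure 130 mm over their backs; the gripper's body (78 mm by 193 mm) begins 47 mm behind the grasp point.
Start: joints at [-57.806, 20.546, 0.682, 0, -70.136, -16.507], TCP at [0.182, -0.65, 0.227] pointing down, gripper open.
Joint ranges: [-176.03, 176.03], [-82.01, 121.73], [-58.28, 71.71], [-173.87, 95.51], [-174.79, -0.11], [-173.66, 173.66]. Speed limits (degrees/s): [136.94, 136.94, 172.46, 180, 180, 180].

INTERFACE

Orientations are given as [roll, pitch, yaw] about the fixed x, y, z axes, in that order (R = Rz(yaw) Ry(pitch) Rx(roll)).
In Python, from plant import monitor, eyes, ticket gives the robot as it stands. The module is installed in compiled form; this text tells all that it offers.
- The arm moves only by the shell command python3 -m crank 'ROWS'. ROWS is JSON, a list of rows, each an object with "linear": the shift along the world's x, y, z in units of 60 mm (1.0 is 60 mm), a list of three; "rot": the turn, a rotation vector about the world's x, y, z in units of 5 degrees (1.0 is 5 degrees), a list of three; "hand": the opening, from 0 (shut) to 1 (fully open). In form: [{"linear": [tx, ty, tz], "rot": [ax, ay, az], "hand": hand}, ...]. A call has 1 to 20 rows; each row shifts and turns the pose as measured when the row begins; what a row does not reach is not made up. A row lasts 1/8 s, in which the tool goes at most 62.5 mm and 10.7 degrees, less where a joint would pass 70% of its speed; a pose out of reach is approached as far as the arm can. A call is refused whole if a number of a shift passes 1 or a number of a turn 1, either way. A call with a gripper value outside its range is refused whole. The fingers move at their own pace and stop on an object; the grip force is fixed at half the most. Time passes only in rows, so rows that do not move let the fingers close. It gives the time, the measured TCP pose, the force and the opening at its end, in the units of the state.
- monitor.get_obs(): the state, without advancing time (a new reading comes with each control period).
- eyes.snapshot(name): name is "side" or "top" or "wrist"; returns a dict with "image" (420x560x3 uint8, red, green, blue), "depth" (420x560 float32, m along the optical axis (not along the pixel's ray), 0 where there is no reading), "K" (3x3 intrinsics, pixels), "k1" (the pictures are not rectified: a ray, as slopes to the right and down, at radius r is drawn at 1 + k1 r^2 times it, then the intrinsics apply), "camera_from_world" (4x4, takes a point from world to camera coordinates); the wrist camera has in their place "hand_eye" (4x4, takes a point from camera to tool coordinates, whose origin is the TCP and whose axes are the tool frame's). Camera axes: x right, y up, looking along -z (the intrinsics and any distortion apply to the point x, -y, -z); pixel columns grow to the right and rows downward; lengths in m; the calibration is good to about 2 mm. A picture is of the moment at which its call begins: read the wrist's pose just before it.
- ticket.close_job(): hands the job in, once; it reports no verdict.
The state is a dict: "clock": time; "joint_pos": joint angles; "qvel": joint speeds; "tau": joint torques, N m; "tool_pos": TCP position; "orientation": TCP orientation; "force": force on the tool from outside, world axes, zero at the start; "moment": the same for the moment, N m; "opening": finger opening in m.
Only numpy, scipy, OpenCV 4.12 (cv2) and the standard library are available. Lean on these libraries where they do the work, as an engineer would, in place of code of your own. Each camera call takes 0.05 s, during which the arm holds its last target.

TASK

Compare the two ends of this set of organ pipes: with closed fingertips press the key in front of the longest pipe fully down, keep it down for about a second and let it come up again, then do the same with the key in front of the shortest pipe, and withdraw. Press gently, do not press the other two keys, and leave the pipes and the things on the bench where they stand.

Things in the scene. Friction and masses are not known exactly. Their poses are not given: they have to be found in the camera images.
- chest: Wooden test wind chest, fixed to the bench: box 130 mm deep (x), 300 wide (y), 75 high. Origin: centre of its underside; x from front (robot side) to back, y left. Four keys, 62 mm apart centre to centre, stand out 95 mm from its front over a key bed 20 mm high with 48 mm high cheeks 144 mm left and right of the middle. Grey tube 90 mm long on its left side. Four toe holes in a row on top.
- key1 (a joint): Angle of key 1 (rad): 0 = up, 0.16 = fully down on its stop. Keys are numbered 1 to 4 from left (+y) to right. A dark wooden lever with pale top plate, 95 mm long, 32 wide, 12 thick, standing out from the chest towards the robot, hinged at the chest. A spring lifts it: at the press point about 1.5 N starts it moving, 4 N holds it fully down.
- key2 (a joint): Angle of key 2 (rad): 0 = up, 0.16 = fully down on its stop. Keys are numbered 1 to 4 from left (+y) to right. A dark wooden lever with pale top plate, 95 mm long, 32 wide, 12 thick, standing out from the chest towards the robot, hinged at the chest. A spring lifts it: at the press point about 1.5 N starts it moving, 4 N holds it fully down.
- key3 (a joint): Angle of key 3 (rad): 0 = up, 0.16 = fully down on its stop. Keys are numbered 1 to 4 from left (+y) to right. A dark wooden lever with pale top plate, 95 mm long, 32 wide, 12 thick, standing out from the chest towards the robot, hinged at the chest. A spring lifts it: at the press point about 1.5 N starts it moving, 4 N holds it fully down.
- key4 (a joint): Angle of key 4 (rad): 0 = up, 0.16 = fully down on its stop. Keys are numbered 1 to 4 from left (+y) to right. A dark wooden lever with pale top plate, 95 mm long, 32 wide, 12 thick, standing out from the chest towards the robot, hinged at the chest. A spring lifts it: at the press point about 1.5 N starts it moving, 4 N holds it fully down.
- key1_press (a point): Press point of key 1: on its top surface, mid-width, 80 mm from its hinge and 15 mm from its free end; 58 mm above the bench when the key is up. It goes straight down by about 13 mm (to 45 mm) when the key is fully down. x axis: along the key from its free end to the hinge; y across the keys to the left; z up.
- key2_press (a point): Press point of key 2: on its top surface, mid-width, 80 mm from its hinge and 15 mm from its free end; 58 mm above the bench when the key is up. It goes straight down by about 13 mm (to 45 mm) when the key is fully down. x axis: along the key from its free end to the hinge; y across the keys to the left; z up.
- key3_press (a point): Press point of key 3: on its top surface, mid-width, 80 mm from its hinge and 15 mm from its free end; 58 mm above the bench when the key is up. It goes straight down by about 13 mm (to 45 mm) when the key is fully down. x axis: along the key from its free end to the hinge; y across the keys to the left; z up.
- key4_press (a point): Press point of key 4: on its top surface, mid-width, 80 mm from its hinge and 15 mm from its free end; 58 mm above the bench when the key is up. It goes straight down by about 13 mm (to 45 mm) when the key is fully down. x axis: along the key from its free end to the hinge; y across the keys to the left; z up.
- slot1 (a point): Centre of toe hole 1, on the top board of the chest (75 mm above the bench), directly behind key 1: 145 mm farther along the key's direction than its press point. Key 1 sounds the pipe standing here. Same axes as the chest.
- slot2 (a point): Centre of toe hole 2, on the top board of the chest (75 mm above the bench), directly behind key 2: 145 mm farther along the key's direction than its press point. Key 2 sounds the pipe standing here. Same axes as the chest.
- slot3 (a point): Centre of toe hole 3, on the top board of the chest (75 mm above the bench), directly behind key 3: 145 mm farther along the key's direction than its press point. Key 3 sounds the pipe standing here. Same axes as the chest.
- slot4 (a point): Centre of toe hole 4, on the top board of the chest (75 mm above the bench), directly behind key 4: 145 mm farther along the key's direction than its press point. Key 4 sounds the pipe standing here. Same axes as the chest.
- pipe_longest: The longest and widest of four plain grey metal organ pipes: 50 mm across, standing 240 mm above the chest's top, cone-shaped foot below, dark mouth slot at the side, open dark top; about 420 g. It stands loosely in one of the four toe holes (which one changes). Origin at the lower end of its toe, on its axis, 24 mm below the chest's top surface; z up along the pipe.
- pipe_second: The second longest of four plain grey metal organ pipes: 42 mm across, standing 192 mm above the chest's top, cone-shaped foot below, dark mouth slot at the side, open dark top; about 300 g. It stands loosely in one of the four toe holes (which one changes). Origin at the lower end of its toe, on its axis, 24 mm below the chest's top surface; z up along the pipe.
- pipe_third: The third longest of four plain grey metal organ pipes: 36 mm across, standing 152 mm above the chest's top, cone-shaped foot below, dark mouth slot at the side, open dark top; about 220 g. It stands loosely in one of the four toe holes (which one changes). Origin at the lower end of its toe, on its axis, 24 mm below the chest's top surface; z up along the pipe.
- pipe_shortest: The shortest and thinnest of four plain grey metal organ pipes: 30 mm across, standing 116 mm above the chest's top, cone-shaped foot below, dark mouth slot at the side, open dark top; about 150 g. It stands loosely in one of the four toe holes (which one changes). Origin at the lower end of its toe, on its axis, 24 mm below the chest's top surface; z up along the pipe.
- tuning_cone: Brass tuning cone, 44 mm across at the base, 62 mm high, standing point up on the bench to the left of the keys. Origin at the centre of its base. To be left alone.
- weight: Small dark steel weight with a knob, 32 mm across, 40 mm high, standing on the bench between the robot and the keys. Origin at the centre of its base. To be left alone.
- screwdriver: Plain screwdriver with a wooden handle, 190 mm long, its handle towards the robot, lying on the bench to the right of the chest; its x axis points from handle to tip. To be left alone.
Things that resemble listed ones, but are neither listed nor needed, are in the scene too. Leave any purple look-alike of the pipe_second alone.

How it is judged (in metres and radians):
On the way, in this order (a step that is already met when the one before it is completed fails the run):
1. the longest pipe's key is held down, alone (((horizontal distance between pipe_longest and slot1 below 0.02 m and value of joint key1 above 0.12 rad and value of joint each of key2, key3, key4 below 0.05 rad) or (horizontal distance between pipe_longest and slot2 below 0.02 m and value of joint key2 above 0.12 rad and value of joint each of key1, key3, key4 below 0.05 rad) or (horizontal distance between pipe_longest and slot3 below 0.02 m and value of joint key3 above 0.12 rad and value of joint each of key1, key2, key4 below 0.05 rad) or (horizontal distance between pipe_longest and slot4 below 0.02 m and value of joint key4 above 0.12 rad and value of joint each of key1, key2, key3 below 0.05 rad))), for 0.5 s.
2. that key is let up again (value of joint each of key1, key2, key3, key4 below 0.03 rad), for 0.05 s.
3. then the shortest pipe's key is held down, alone (((horizontal distance between pipe_shortest and slot1 below 0.02 m and value of joint key1 above 0.12 rad and value of joint each of key2, key3, key4 below 0.05 rad) or (horizontal distance between pipe_shortest and slot2 below 0.02 m and value of joint key2 above 0.12 rad and value of joint each of key1, key3, key4 below 0.05 rad) or (horizontal distance between pipe_shortest and slot3 below 0.02 m and value of joint key3 above 0.12 rad and value of joint each of key1, key2, key4 below 0.05 rad) or (horizontal distance between pipe_shortest and slot4 below 0.02 m and value of joint key4 above 0.12 rad and value of joint each of key1, key2, key3 below 0.05 rad))), for 0.5 s.
At the end, for the whole second after the job is handed in: All four keys are up again (under 0.03 rad), every pipe stands upright (within 0.08 rad) in its hole and, like the cone, the weight and the screwdriver, is within 10 mm of where it began, at rest (all of step 2 and distance of each of pipe_longest, pipe_second, pipe_third, pipe_shortest, tuning_cone, weight, screwdriver from where it was at the start of the episode below 0.01 m and angle between each of pipe_longest, pipe_second, pipe_third, pipe_shortest's own z axis and vertical below 0.08 rad and linear speed of each of pipe_longest, pipe_second, pipe_third, pipe_shortest, tuning_cone, weight, screwdriver below 0.02 m/s); the robot touches nothing.
It fails at once if a key of one of the two middle-sized pipes is pressed (over 0.06 rad) ((value of joint key1 above 0.06 rad and horizontal distance between each of pipe_longest, pipe_shortest and slot1 above 0.03 m) or (value of joint key2 above 0.06 rad and horizontal distance between each of pipe_longest, pipe_shortest and slot2 above 0.03 m) or (value of joint key3 above 0.06 rad and horizontal distance between each of pipe_longest, pipe_shortest and slot3 above 0.03 m) or (value of joint key4 above 0.06 rad and horizontal distance between each of pipe_longest, pipe_shortest and slot4 above 0.03 m)).
It fails at once if the robot presses on a key or the chest harder than 25 N (contact force between any of the fingers, the arm and chest above 25 N).
It fails at once if a pipe or a thing on the bench is shifted, knocked over or lifted (more than 12 mm) (distance of any of pipe_longest, pipe_second, pipe_third, pipe_shortest, tuning_cone, weight, screwdriver from where it was at the start of the episode above 0.012 m).
It fails at once if a pipe is tipped (angle between any of pipe_longest, pipe_second, pipe_third, pipe_shortest's own z axis and vertical above 0.12 rad).
It also fails if it takes over 48 s, if anything falls off the work surface, if the arm or the gripper's body presses on something with over 40 N, if the wrist force passes 120 N, or if a joint passes its speed limit or range.

## Working session

There is one attempt and no reset: what is moved stays moved. The work goes in short steps, Python scripts to look and compute and a shell command to move; the robot and the scene stay as the last step left them, time stands still between calls to the robot, and variables do not carry over. Pictures are saved under pics/ and viewed, and the job is handed in when it is done.

```bash
mkdir -p pics; cat > h.py <<'E'
import numpy as np, cv2
from plant import monitor, eyes, ticket
def snap(n):
    s=eyes.snapshot(n); return s
def cloud(s):
    K=np.array(s["K"]);k1=s["k1"];d=s["depth"];h,w=d.shape
    v,u=np.mgrid[0:h,0:w]
    x=(u-K[0,2])/K[0,0];y=(v-K[1,2])/K[1,1]
    rd=np.hypot(x,y);r=rd.copy()
    for _ in range(10): r=rd/(1+k1*r*r)
    f=np.where(rd>0,r/np.maximum(rd,1e-9),1);x=x*f;y=y*f
    P=np.stack([x*d,-y*d,-d,np.ones_like(d)],-1)
    T=np.linalg.inv(s["camera_from_world"])
    W=P@T.T; W=W[...,:3]; W[d<=0]=np.nan
    return W
E
python3 - <<'E'
from h import *
print(monitor.get_obs())
for n in("side","top"):
    s=snap(n);cv2.imwrite(f"pics/{n}0.png",s["image"][...,::-1]);np.savez(f"{n}0.npz",**s)
    print(n,s["K"],s["k1"],np.linalg.inv(s["camera_from_world"])[:3,3])
E
```

```text
{'clock': 0.0, 'joint_pos': array([-5.78060809e+01,  2.05918405e+01,  6.33007285e-01, -2.03279180e-02,
       -7.01358599e+01, -1.65065678e+01]), 'qvel': array([ 0.06804992, -0.0682266 ,  0.00587911,  0.00068561, -0.07527044,
        0.03909047]), 'tau': array([-8.37750595e-04, -5.82717562e+01,  2.93049717e+01,  6.99720427e+00,
        6.77498057e-03, -1.20564591e-04]), 'tool_pos': array([ 0.18234643, -0.64938672,  0.22561164]), 'orientation': array([ 95.09885667,  89.90339722, 110.77928489]), 'force': array([-0.24743585,  0.730188  ,  1.02916082]), 'moment': array([ 0.03853563, -0.03462274, -0.02790095]), 'opening': 0.08775387467313371}
side [[393.07343451   0.         273.91261888]
 [  0.         393.07343451 212.83151545]
 [  0.           0.           1.        ]] 0.013102309458494929 [ 0.53289947 -0.6509785   0.56759316]
top [[468.11579711   0.         276.93766659]
 [  0.         468.11579711 213.76362978]
 [  0.           0.           1.        ]] 0.02999786784839107 [0.55444686 0.0362314  0.93486212]
```

View pics/side0.png

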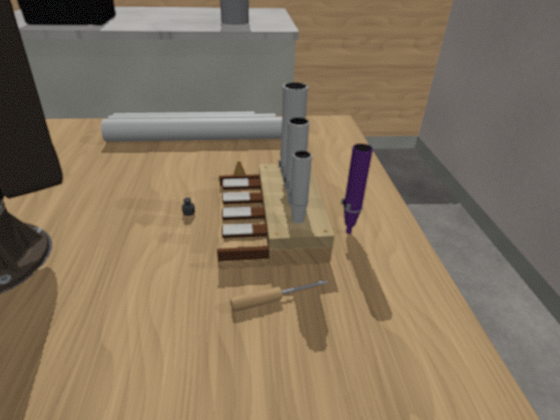

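View pics/top0.png

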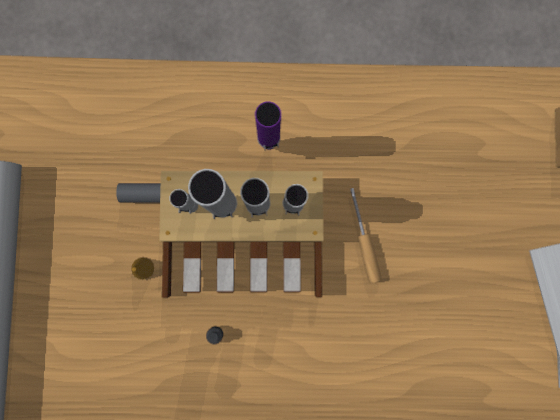

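The top view shows four pipe tops from left to right: (178,198), (208,187), (255,192) and (295,196). The key plates are at (192,275), (225,275), (259,275) and (292,275), and the weight is at (215,335). The purple look-alike at (268,115) stands behind the chest. I'll measure heights and key positions next.

```bash
python3 - <<'E'
from h import *
s=dict(np.load("top0.npz"));W=cloud(s);im=s["image"];hsv=cv2.cvtColor(im,cv2.COLOR_RGB2HSV)
z=W[...,2]
for n,(u,v) in dict(p1=(178,198),p2=(208,187),p3=(255,192),p4=(295,196)).items():
    w=W[v-24:v+25,u-22:u+23].reshape(-1,3); w=w[np.isfinite(w[:,2])]
    # rim: top band of the biggest height near
    for H,nm in((.315,'L'),(.267,'2'),(.227,'3'),(.191,'S')):
        q=w[abs(w[:,2]-H)<.004]
        if len(q)>25: print(n,nm,len(q),q.min(0).round(3),q.max(0).round(3),((q.min(0)+q.max(0))/2).round(3))
m=((hsv[...,1]<40)&(hsv[...,2]>140)).astype(np.uint8); m[:245]=0;m[300:]=0;m[:,:170]=0;m[:,315:]=0
c,_=cv2.findContours(m,0,2)
for k in c:
    if cv2.contourArea(k)<100: continue
    mm=np.zeros_like(m);cv2.drawContours(mm,[k],-1,1,-1);p=W[mm>0]
    print("key",cv2.boundingRect(k),np.nanmedian(p,0).round(4),np.nanpercentile(p,[2,98],axis=0).round(4).tolist(),cv2.minAreaRect(k)[2])
# weight
for nm,(a,b,c_,d) in dict(weight=(322,348,200,232),cone=(252,284,128,160),cheeks=(240,300,160,326),chest=(170,240,160,325)).items():
    p=W[a:b,c_:d].reshape(-1,3);zz={'weight':.008,'cone':.008,'cheeks':.044,'chest':.07}[nm]
    p=p[(p[:,2]>zz)&(p[:,2]<.08)];print(nm,np.nanpercentile(p,[1,50,99],axis=0).round(3).tolist())
i=cv2.resize(im[140:310,110:340],None,fx=3,fy=3,interpolation=2);cv2.imwrite("pics/crop.png",i[...,::-1])
E
```

```text
p1 L 319 [0.619 0.133 0.312] [0.659 0.15  0.318] [0.639 0.141 0.315]
p1 S 275 [0.627 0.173 0.187] [0.656 0.202 0.194] [0.641 0.187 0.191]
p2 L 1083 [0.618 0.101 0.311] [0.666 0.15  0.318] [0.642 0.126 0.315]
p3 2 648 [0.624 0.043 0.263] [0.663 0.084 0.27 ] [0.643 0.064 0.267]
p4 3 426 [ 0.627 -0.016  0.223] [0.662 0.019 0.231] [0.645 0.002 0.227]
key (284, 259, 16, 32) [ 0.5164 -0.0018  0.0582] [[0.4888, -0.0151, 0.0553], [0.5457, 0.0126, 0.0614]] 90.0
key (251, 259, 15, 32) [0.5167 0.0611 0.0582] [[0.4877, 0.0479, 0.0553], [0.5446, 0.0744, 0.0614]] 90.0
key (217, 259, 16, 32) [0.5143 0.1227 0.0583] [[0.4866, 0.1091, 0.0553], [0.5435, 0.1365, 0.0618]] 90.0
key (183, 259, 17, 32) [0.5147 0.185  0.0584] [[0.4857, 0.1713, 0.0551], [0.5424, 0.1988, 0.0612]] 1.9749339818954468
weight [[0.384, 0.129, 0.009], [0.4, 0.143, 0.023], [0.412, 0.159, 0.042]]
cone [[0.504, 0.27, 0.008], [0.524, 0.283, 0.029], [0.544, 0.304, 0.063]]
cheeks [[0.48, -0.055, 0.045], [0.531, 0.108, 0.058], [0.58, 0.24, 0.076]]
chest [[0.58, -0.053, 0.071], [0.623, 0.081, 0.075], [0.708, 0.242, 0.078]]
```

View pics/crop.png

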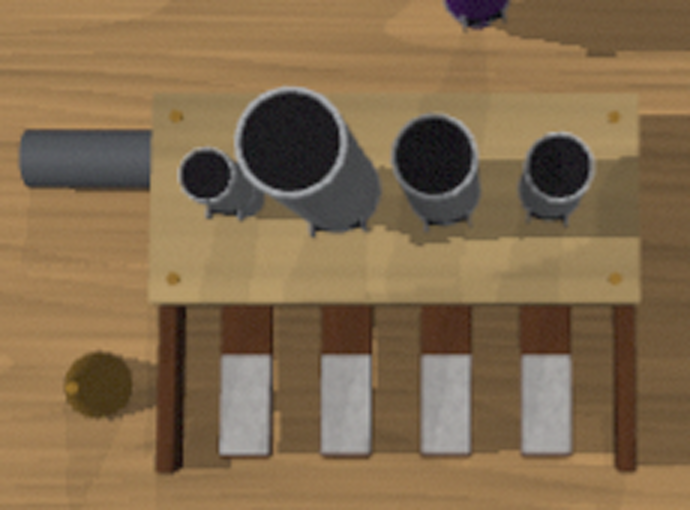

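Pipe heights and diameters match the description:

| Slot | Top height | Diameter | Pipe |
|---|---|---|---|
| 1 | 0.191 m | 30 mm | shortest |
| 2 | 0.315 m | 50 mm | **longest** |
| 3 | 0.267 m | about 41 mm | second |
| 4 | 0.227 m | 35 mm | third |

The order is therefore key 2 first, then key 1. The crop agrees: the widest pipe stands behind the second key and the thinnest behind the first. The chest is yawed about +1.2°. The press points are key 2 at about (0.497, 0.123) and key 1 at about (0.496, 0.185).

```bash
python3 - <<'E'
from h import *
from scipy.spatial.transform import Rotation as R
o=monitor.get_obs();M=R.from_euler('xyz',o["orientation"],degrees=True).as_matrix();print(M.round(3))
print(eyes.snapshot("wrist")["hand_eye"])
for s in(1,-1):
    yy=s*np.array([-.021,1,0]);x=np.array([0,0,-1.]);yy/=np.linalg.norm(yy)
    T=np.c_[x,yy,np.cross(x,yy)]
    rv=R.from_matrix(T@M.T).as_rotvec(degrees=True);print(s,rv.round(2))
E
```

```text
[[-0.001 -0.27   0.963]
 [ 0.001  0.963  0.27 ]
 [-1.     0.002 -0.   ]]
[[ 4.40472831e-05  2.86464247e-01 -9.58090932e-01 -1.58399513e-01]
 [ 9.99999999e-01 -1.03156001e-05  4.28896998e-05 -1.91575099e-05]
 [ 2.40308266e-06 -9.58090933e-01 -2.86464247e-01 -7.87429026e-02]
 [ 0.00000000e+00  0.00000000e+00  0.00000000e+00  1.00000000e+00]]
1 [ -0.09  -0.02 -14.48]
-1 [ 3.0000e-02 -1.2000e-01  1.6552e+02]
```

The yaw correction is only −14.5°, and the wrist camera sits on the robot side. I'll move in, close the hand and stay high.

```bash
python3 -m crank '[{"linear":[0.6,0.7,0],"rot":[0,0,-0.5],"hand":0},{"linear":[0.6,0.7,0],"rot":[0,0,-0.5],"hand":0},{"linear":[0.6,0.7,0],"rot":[0,0,-0.5],"hand":0},{"linear":[0.6,0.7,0],"rot":[0,0,-0.5],"hand":0},{"linear":[0.6,0.7,0],"rot":[0,0,-0.5],"hand":0},{"linear":[0.6,0.7,0],"rot":[0,0,-0.4],"hand":0},{"linear":[0.5,0.7,0],"rot":[0,0,0],"hand":0},{"linear":[0.3,0.7,0],"rot":[0,0,0],"hand":0},{"linear":[0,0.7,0],"rot":[0,0,0],"hand":0},{"linear":[0,0.7,0],"rot":[0,0,0],"hand":0},{"linear":[0,0.7,0],"rot":[0,0,0],"hand":0},{"linear":[0,0.7,0],"rot":[0,0,0],"hand":0},{"linear":[0,0,0],"rot":[0,0,0],"hand":0},{"linear":[0,0,0],"rot":[0,0,0],"hand":0}]'
cat > st.py <<'E'
from h import *
from scipy.spatial.transform import Rotation as R
o=monitor.get_obs();M=R.from_euler('xyz',o["orientation"],degrees=True).as_matrix()
yy=np.array([-.021,1,0]);x=np.array([0,0,-1.]);yy/=np.linalg.norm(yy);T=np.c_[x,yy,np.cross(x,yy)]
print(o["clock"],o["tool_pos"].round(4),o["force"].round(2),o["opening"]);print("rot units",(R.from_matrix(T@M.T).as_rotvec(degrees=True)/5).round(3))
for t in((.497,.123,.075),(.496,.185,.075)): print("shift units",((np.array(t)-o["tool_pos"])/.06).round(3))
E
python3 st.py
```

```text
clock: 1.9
tool_pos: [0.4508, -0.1279, 0.2217]
orientation: [121.0, 89.6, 121.6]
force: [-0.0, -0.5, 1.0]
opening: 0.0003
1.9 [ 0.4508 -0.1279  0.2217] [-0.04 -0.5   0.95] 0.00025058493828959634
rot units [-0.062 -0.038  0.112]
shift units [ 0.771  4.182 -2.444]
shift units [ 0.754  5.215 -2.444]
```

```bash
python3 -m crank '[{"linear":[0.1,0.6,0],"rot":[-0.06,-0.04,0.11],"hand":0},{"linear":[0.15,0.6,0],"rot":[0,0,0],"hand":0},{"linear":[0.15,0.6,0],"rot":[0,0,0],"hand":0},{"linear":[0.15,0.6,0],"rot":[0,0,0],"hand":0},{"linear":[0.15,0.6,0],"rot":[0,0,0],"hand":0},{"linear":[0.15,0.6,0],"rot":[0,0,0],"hand":0},{"linear":[0,0.5,-0.3],"rot":[0,0,0],"hand":0},{"linear":[0,0.2,-0.4],"rot":[0,0,0],"hand":0},{"linear":[0,0,-0.4],"rot":[0,0,0],"hand":0},{"linear":[0,0,0],"rot":[0,0,0],"hand":0},{"linear":[0,0,0],"rot":[0,0,0],"hand":0}]'
python3 st.py
```

```text
clock: 3.28
tool_pos: [0.5067, 0.1277, 0.153]
orientation: [-116.2, 89.8, -115.9]
force: [0.5, -0.0, -0.1]
opening: 0.0007
3.275 [0.5067 0.1277 0.153 ] [ 0.5  -0.04 -0.1 ] 0.0006849290901781132
rot units [ 0.032 -0.015  0.193]
shift units [-0.161 -0.079 -1.3  ]
shift units [-0.178  0.954 -1.3  ]
```

```bash
python3 -m crank '[{"linear":[-0.16,-0.08,-0.2],"rot":[0.03,0,0.19],"hand":0},{"linear":[0,0,-0.35],"rot":[0,0,0],"hand":0},{"linear":[0,0,-0.35],"rot":[0,0,0],"hand":0},{"linear":[0,0,-0.3],"rot":[0,0,0],"hand":0},{"linear":[0,0,0],"rot":[0,0,0],"hand":0},{"linear":[0,0,0],"rot":[0,0,0],"hand":0}]'
python3 st.py
python3 - <<'E'
from h import *
for n in("side","top"):
    i=snap(n)["image"]; i=i[60:270,170:400] if n=="side" else i[140:350,110:340]
    cv2.imwrite(f"pics/{n}1.png",cv2.resize(i,None,fx=2.6,fy=2.6)[...,::-1])
E
```

```text
clock: 4.03
tool_pos: [0.496, 0.1205, 0.0817]
orientation: [45.3, 89.7, 46.6]
force: [-0.1, 0.2, 1.0]
opening: 0.0007
4.025 [0.496  0.1205 0.0817] [-0.13  0.2   1.01] 0.0006917330260950986
rot units [-0.047  0.045 -0.008]
shift units [ 0.016  0.042 -0.112]
shift units [-1.000e-03  1.075e+00 -1.120e-01]
```

View pics/side1.png

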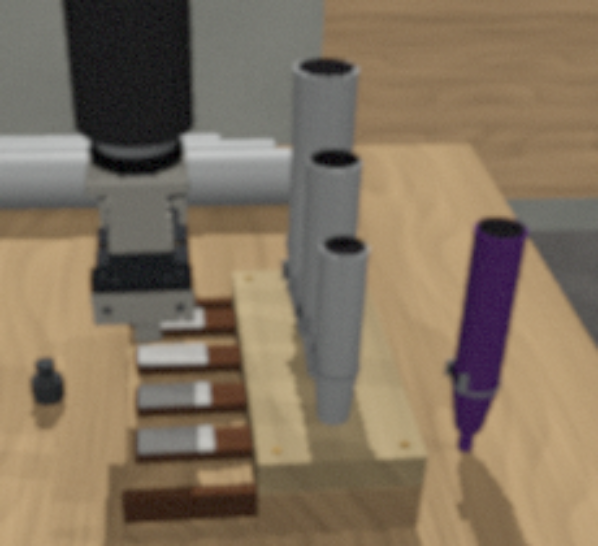

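View pics/top1.png

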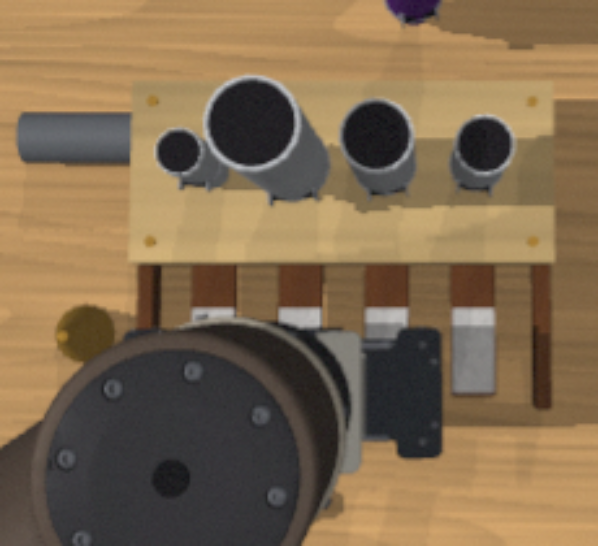

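Side view: the closed fingertips at (150,335) hang above key 2 (plate at about (170,355)), well clear of the pipes. I'll descend slowly.

```bash
python3 -m crank '[{"linear":[0.02,0.04,-0.1],"rot":[-0.04,0.04,0],"hand":0},{"linear":[0,0,-0.1],"rot":[0,0,0],"hand":0},{"linear":[0,0,-0.1],"rot":[0,0,0],"hand":0},{"linear":[0,0,0],"rot":[0,0,0],"hand":0}]'
python3 st.py
```

```text
clock: 4.62
tool_pos: [0.4979, 0.1236, 0.0635]
orientation: [40.8, 89.9, 42.1]
force: [0.3, 0.7, -0.6]
opening: 0.0006
4.625 [0.4979 0.1236 0.0635] [ 0.32  0.67 -0.63] 0.0005935442757262865
rot units [-0.02   0.022 -0.009]
shift units [-0.015 -0.011  0.192]
shift units [-0.032  1.023  0.192]
```

```bash
python3 -m crank '[{"linear":[0,0,-0.05],"rot":[0,0,0],"hand":0},{"linear":[0,0,-0.05],"rot":[0,0,0],"hand":0},{"linear":[0,0,-0.05],"rot":[0,0,0],"hand":0},{"linear":[0,0,-0.04],"rot":[0,0,0],"hand":0},{"linear":[0,0,0],"rot":[0,0,0],"hand":0}]'; python3 -m crank '[{"linear":[0,0,-0.03],"rot":[0,0,0],"hand":0},{"linear":[0,0,0],"rot":[0,0,0],"hand":0}]'
```

```text
clock: 5.25
tool_pos: [0.4979, 0.1236, 0.0516]
orientation: [39.5, 89.9, 40.7]
force: [-0.7, -0.3, 1.9]
opening: 0.0005
clock: 5.5
tool_pos: [0.4979, 0.1237, 0.05]
orientation: [38.3, 89.8, 39.6]
force: [-0.4, -0.2, 3.4]
opening: 0.0006
```

```bash
python3 -m crank '[{"linear":[0,0,-0.03],"rot":[0,0,0],"hand":0},{"linear":[0,0,0],"rot":[0,0,0],"hand":0}]';python3 -m crank '[{"linear":[0,0,-0.03],"rot":[0,0,0],"hand":0},{"linear":[0,0,0],"rot":[0,0,0],"hand":0}]'; python3 - <<'E'
from h import *
s=snap("side");i=s["image"][60:270,170:400]; cv2.imwrite("pics/side2.png",cv2.resize(i,None,fx=2.6,fy=2.6)[...,::-1])
W=cloud(s);np.save("W2.npy",W)
m=(abs(W[...,1]-.111)<.004)&(W[...,0]>.478)&(W[...,0]<.575)&(W[...,2]>.03)&(W[...,2]<.075)
p=W[m];p=p[np.argsort(p[:,0])];print(p[::max(1,len(p)//15)].round(4))
E
```

```text
clock: 5.75
tool_pos: [0.498, 0.1236, 0.0482]
orientation: [36.6, 89.8, 37.9]
force: [-1.3, -0.0, 2.0]
opening: 0.0001
clock: 6.0
tool_pos: [0.4981, 0.1237, 0.0465]
orientation: [34.2, 89.8, 35.5]
force: [-2.3, -0.0, 4.3]
opening: 0.0003
[[0.4833 0.1103 0.0406]
 [0.489  0.1087 0.0584]
 [0.4929 0.1078 0.0448]
 [0.4975 0.1097 0.0461]
 [0.5021 0.1116 0.0447]
 [0.5071 0.1073 0.0531]
 [0.5138 0.1096 0.0456]
 [0.5208 0.1106 0.0475]
 [0.53   0.1081 0.0432]
 [0.535  0.1144 0.0528]
 [0.5417 0.1089 0.045 ]
 [0.5487 0.108  0.0453]
 [0.5558 0.109  0.05  ]
 [0.5607 0.1138 0.0551]
 [0.5675 0.1097 0.0548]
 [0.5745 0.1095 0.0547]]
```

View pics/side2.png

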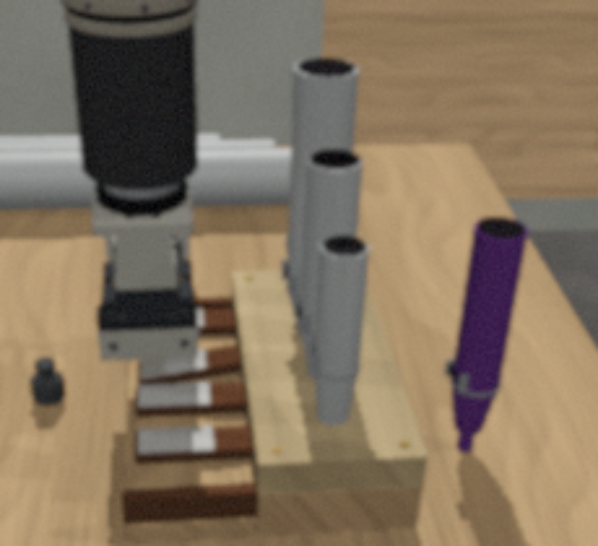

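Side view: key 2 (around (190,365)) is clearly tilted, and keys 3 and 4 are level. I'll push slightly further to the stop and watch the force.

```bash
python3 -m crank '[{"linear":[0,0,-0.02],"rot":[0,0,0],"hand":0},{"linear":[0,0,0],"rot":[0,0,0],"hand":0}]';python3 -m crank '[{"linear":[0,0,0],"rot":[0,0,0],"hand":0},{"linear":[0,0,0],"rot":[0,0,0],"hand":0}]'; python3 -m crank '[{"linear":[0,0,-0.01],"rot":[0,0,0],"hand":0},{"linear":[0,0,0],"rot":[0,0,0],"hand":0}]'
```

```text
clock: 6.3
tool_pos: [0.4982, 0.1236, 0.0462]
orientation: [29.2, 89.8, 30.5]
force: [-3.5, 0.4, 9.0]
opening: 0.0003
clock: 6.55
tool_pos: [0.4982, 0.1237, 0.0466]
orientation: [29.5, 89.8, 30.8]
force: [-1.3, 0.2, 5.0]
opening: 0.0002
clock: 6.8
tool_pos: [0.4982, 0.1236, 0.0464]
orientation: [26.8, 89.8, 28.1]
force: [-1.8, -0.7, 6.8]
opening: 0.0004
```

The force rises steeply to 9 N with no further travel, so the key is on its stop at TCP z ≈ 0.0464. I'll hold a little longer, check the neighbouring keys, then release.

```bash
python3 -m crank '[{"linear":[0,0,0],"rot":[0,0,0],"hand":0},{"linear":[0,0,-0.01],"rot":[0,0,0],"hand":0},{"linear":[0,0,0],"rot":[0,0,0],"hand":0},{"linear":[0,0,-0.01],"rot":[0,0,0],"hand":0},{"linear":[0,0,0],"rot":[0,0,0],"hand":0}]'
python3 -m crank '[{"linear":[0,0,0.1],"rot":[0,0,0],"hand":0},{"linear":[0,0,0.2],"rot":[0,0,0],"hand":0},{"linear":[0,0,0.3],"rot":[0,0,0],"hand":0},{"linear":[0,0,0],"rot":[0,0,0],"hand":0},{"linear":[0,0,0],"rot":[0,0,0],"hand":0}]'
python3 st.py
python3 - <<'E'
from h import *
s=snap("side");i=s["image"][60:270,170:400]; cv2.imwrite("pics/side3.png",cv2.resize(i,None,fx=2.6,fy=2.6)[...,::-1])
E
```

```text
clock: 7.42
tool_pos: [0.4982, 0.1237, 0.0463]
orientation: [23.5, 89.8, 24.8]
force: [-3.8, 0.8, 6.3]
opening: 0.0004
clock: 8.05
tool_pos: [0.4984, 0.1238, 0.0842]
orientation: [26.7, 89.7, 28.1]
force: [-0.4, -0.2, -1.0]
opening: 0.0002
8.05 [0.4984 0.1238 0.0842] [-0.37 -0.19 -1.  ] 0.00017723705975800872
rot units [-0.027  0.05  -0.028]
shift units [-0.024 -0.014 -0.154]
shift units [-0.04   1.02  -0.154]
```

View pics/side3.png

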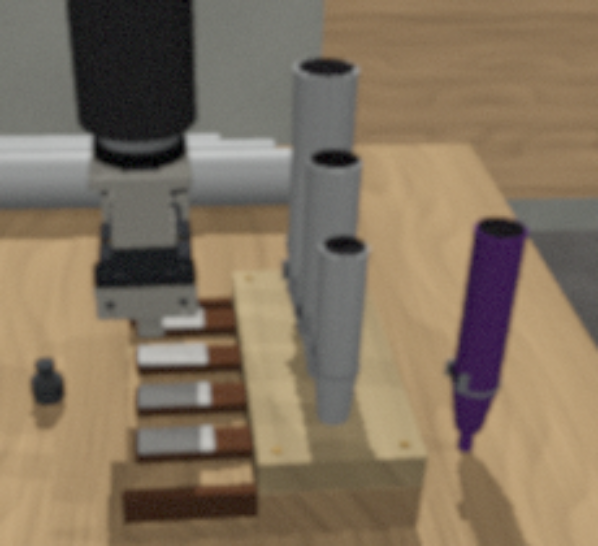

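Key 2 is level again at (170,355). Next is key 1, one unit to the left.

```bash
python3 -m crank '[{"linear":[-0.02,0.34,0],"rot":[-0.02,0.05,-0.02],"hand":0},{"linear":[-0.02,0.34,0],"rot":[0,0,0],"hand":0},{"linear":[0,0.34,0],"rot":[0,0,0],"hand":0},{"linear":[0,0,0],"rot":[0,0,0],"hand":0},{"linear":[0,0,0],"rot":[0,0,0],"hand":0}]'
python3 st.py
```

```text
clock: 8.72
tool_pos: [0.4952, 0.1901, 0.0827]
orientation: [-154.2, 89.9, -152.9]
force: [1.3, -0.5, -0.7]
opening: 0.0007
8.725 [0.4952 0.1901 0.0827] [ 1.3  -0.5  -0.66] 0.0006855349473394456
rot units [ 0.012 -0.023 -0.024]
shift units [ 0.03  -1.119 -0.129]
shift units [ 0.014 -0.085 -0.129]
```

```bash
python3 -m crank '[{"linear":[0.02,-0.08,0],"rot":[0,0,0],"hand":0},{"linear":[0,0,-0.1],"rot":[0,0,0],"hand":0},{"linear":[0,0,-0.1],"rot":[0,0,0],"hand":0},{"linear":[0,0,-0.1],"rot":[0,0,0],"hand":0},{"linear":[0,0,0],"rot":[0,0,0],"hand":0}]'
python3 st.py;python3 - <<'E'
from h import *
s=snap("side");i=s["image"][60:270,170:400]; cv2.imwrite("pics/side4.png",cv2.resize(i,None,fx=2.6,fy=2.6)[...,::-1])
E
```

```text
clock: 9.35
tool_pos: [0.4961, 0.1836, 0.0631]
orientation: [-152.5, 89.8, -151.3]
force: [-0.3, -0.5, -0.5]
opening: 0.0004
9.35 [0.4961 0.1836 0.0631] [-0.26 -0.54 -0.53] 0.0004240470988636779
rot units [ 0.018 -0.033 -0.004]
shift units [ 0.015 -1.009  0.199]
shift units [-0.001  0.024  0.199]
```

View pics/side4.png

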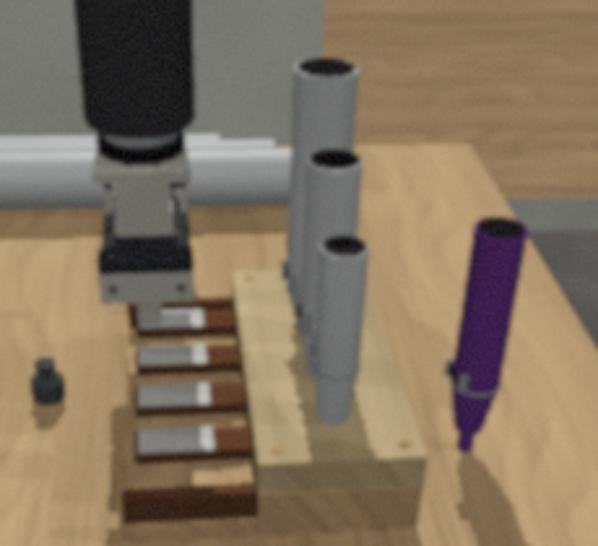

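The fingertips at (150,312) are just above key 1, whose plate is at (170,320). Keys 2–4 are level. I'll press.

```bash
python3 -m crank '[{"linear":[0,0,-0.05],"rot":[0,0,0],"hand":0},{"linear":[0,0,-0.05],"rot":[0,0,0],"hand":0},{"linear":[0,0,-0.05],"rot":[0,0,0],"hand":0},{"linear":[0,0,-0.04],"rot":[0,0,0],"hand":0},{"linear":[0,0,0],"rot":[0,0,0],"hand":0}]'; python3 -m crank '[{"linear":[0,0,-0.03],"rot":[0,0,0],"hand":0},{"linear":[0,0,0],"rot":[0,0,0],"hand":0}]'; python3 -m crank '[{"linear":[0,0,-0.03],"rot":[0,0,0],"hand":0},{"linear":[0,0,0],"rot":[0,0,0],"hand":0}]';python3 -m crank '[{"linear":[0,0,-0.03],"rot":[0,0,0],"hand":0},{"linear":[0,0,0],"rot":[0,0,0],"hand":0}]'
```

```text
clock: 10.02
tool_pos: [0.4964, 0.1839, 0.0518]
orientation: [-152.0, 89.9, -150.7]
force: [-0.7, 0.5, 3.0]
opening: 0.0001
clock: 10.28
tool_pos: [0.4964, 0.1839, 0.0501]
orientation: [-152.0, 89.9, -150.7]
force: [-1.5, -0.4, 2.9]
opening: 0.0002
clock: 10.52
tool_pos: [0.4965, 0.1839, 0.0484]
orientation: [-151.0, 89.9, -149.8]
force: [-1.6, -0.0, 3.9]
opening: 0.0004
clock: 10.78
tool_pos: [0.4966, 0.184, 0.0466]
orientation: [-149.3, 89.9, -148.1]
force: [-1.5, -0.2, 3.7]
opening: -0.0
```

```bash
python3 -m crank '[{"linear":[0,0,-0.02],"rot":[0,0,0],"hand":0},{"linear":[0,0,0],"rot":[0,0,0],"hand":0}]';python3 -m crank '[{"linear":[0,0,-0.01],"rot":[0,0,0],"hand":0},{"linear":[0,0,0],"rot":[0,0,0],"hand":0},{"linear":[0,0,-0.01],"rot":[0,0,0],"hand":0},{"linear":[0,0,0],"rot":[0,0,0],"hand":0}]'; python3 - <<'E'
from h import *
s=snap("side");i=s["image"][60:270,170:400]; cv2.imwrite("pics/side5.png",cv2.resize(i,None,fx=2.6,fy=2.6)[...,::-1])
E
```

```text
clock: 11.02
tool_pos: [0.4967, 0.184, 0.0462]
orientation: [-138.0, 89.9, -136.8]
force: [-3.2, -0.7, 7.5]
opening: 0.0003
clock: 11.52
tool_pos: [0.4967, 0.184, 0.0464]
orientation: [-122.6, 89.9, -121.3]
force: [-3.2, -0.9, 6.2]
opening: 0.0004
```

View pics/side5.png

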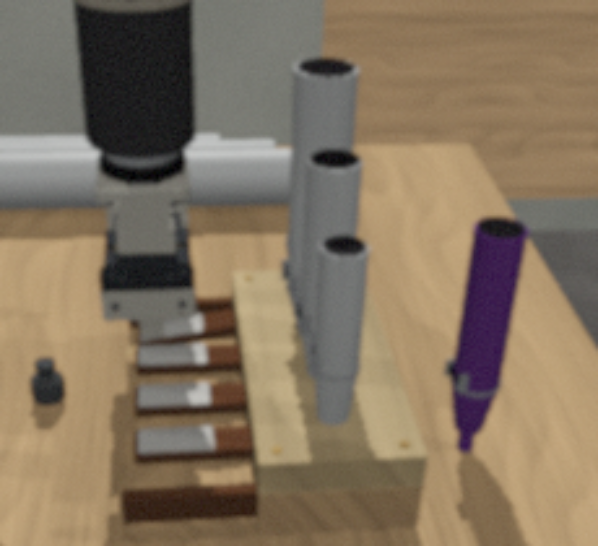

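Key 1 is tilted down on its stop at about (185,325), and keys 2–4 are level. I'll hold a moment more, then release and withdraw upwards.

```bash
python3 -m crank '[{"linear":[0,0,-0.01],"rot":[0,0,0],"hand":0},{"linear":[0,0,0],"rot":[0,0,0],"hand":0},{"linear":[0,0,-0.01],"rot":[0,0,0],"hand":0},{"linear":[0,0,0],"rot":[0,0,0],"hand":0}]'
python3 -m crank '[{"linear":[0,0,0.1],"rot":[0,0,0],"hand":0},{"linear":[0,0,0.2],"rot":[0,0,0],"hand":0},{"linear":[0,0,0.4],"rot":[0,0,0],"hand":0},{"linear":[0,0,0.5],"rot":[0,0,0],"hand":0},{"linear":[0,0,0.5],"rot":[0,0,0],"hand":0},{"linear":[0,0,0.5],"rot":[0,0,0],"hand":0},{"linear":[-0.3,-0.5,0.3],"rot":[0,0,0],"hand":0},{"linear":[-0.3,-0.7,0],"rot":[0,0,0],"hand":0},{"linear":[0,-0.7,0],"rot":[0,0,0],"hand":0},{"linear":[0,-0.7,0],"rot":[0,0,0],"hand":0},{"linear":[0,-0.7,0],"rot":[0,0,0],"hand":0},{"linear":[0,-0.7,0],"rot":[0,0,0],"hand":0},{"linear":[0,-0.7,0],"rot":[0,0,0],"hand":0},{"linear":[0,-0.7,0],"rot":[0,0,0],"hand":0},{"linear":[0,-0.7,0],"rot":[0,0,0],"hand":0},{"linear":[0,-0.5,0],"rot":[0,0,0],"hand":0},{"linear":[0,0,0],"rot":[0,0,0],"hand":0},{"linear":[0,0,0],"rot":[0,0,0],"hand":0},{"linear":[0,0,0],"rot":[0,0,0],"hand":0}]'
python3 - <<'E'
from h import *
a=dict(np.load("top0.npz"));s=snap("top");cv2.imwrite("pics/top6.png",s["image"][...,::-1])
A=cloud(a);B=cloud(s)
for n,(u,v) in dict(p1=(178,198),p2=(208,187),p3=(255,192),p4=(295,196)).items():
    H=dict(p1=.191,p2=.315,p3=.267,p4=.227)[n]
    for W in(A,B):
        w=W[v-24:v+25,u-22:u+23].reshape(-1,3);q=w[abs(w[:,2]-H)<.004];print(n,q.mean(0).round(4))
for n,(a0,b0,c0,d0) in dict(weight=(322,348,200,232),cone=(252,284,128,160),k1=(262,289,185,198),k2=(262,289,219,231),k3=(262,289,253,265),k4=(262,289,286,298),driver=(188,285,348,382)).items():
    for W in(A,B):
        p=W[a0:b0,c0:d0].reshape(-1,3);p=p[p[:,2]>.008];print(n,np.nanmean(p,0).round(4))
E
```

```text
clock: 12.08
tool_pos: [0.4967, 0.184, 0.0464]
orientation: [-89.7, 90.0, -88.4]
force: [-1.9, -0.4, 7.4]
opening: 0.0003
clock: 14.45
tool_pos: [0.4578, -0.2231, 0.2116]
orientation: [16.7, 89.3, 18.1]
force: [1.0, 0.2, 0.2]
opening: 0.0001
p1 [0.6412 0.1873 0.1908]
p1 [0.6413 0.1873 0.1911]
p2 [0.6421 0.1254 0.3151]
p2 [0.6421 0.1254 0.315 ]
p3 [0.6433 0.0637 0.2671]
p3 [0.6432 0.0637 0.2671]
p4 [0.6446 0.002  0.2271]
p4 [0.6446 0.002  0.2271]
weight [0.3992 0.1429 0.0276]
weight [0.3992 0.143  0.0282]
cone [0.5244 0.2837 0.0306]
cone [0.5242 0.2838 0.0309]
k1 [0.5131 0.1851 0.0584]
k1 [0.513  0.1851 0.0583]
k2 [0.5141 0.1232 0.0584]
k2 [0.5142 0.1232 0.0584]
k3 [0.5152 0.0602 0.0582]
k3 [0.5151 0.0602 0.0583]
k4 [ 0.5161 -0.0011  0.0582]
k4 [ 0.5162 -0.0011  0.0583]
driver [ 0.5689 -0.1491  0.0206]
driver [ 0.5692 -0.1491  0.0206]
```

View pics/top6.png

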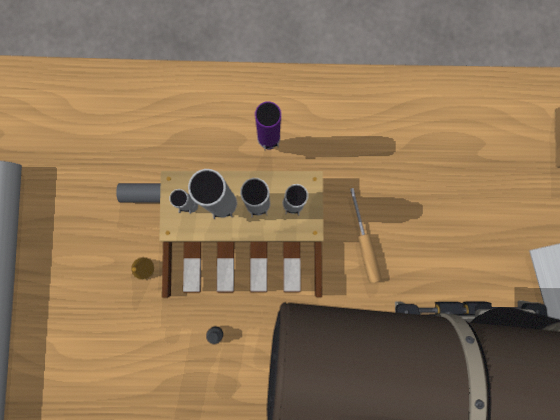

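The final top view shows all the pipes, the cone at (143,268), the weight at (215,335) and the screwdriver where they started. All four keys are up and the arm is clear.

```bash
python3 -c "
from plant import ticket
print(ticket.close_job())"
```

```text
the job is handed in; nothing more can be done
None
```

I pressed the longest pipe's key (key 2) first and then the shortest pipe's key (key 1). I let each come up again, withdrew the arm and handed the job in at about 14.5 s. No verdict was reported.

- **Presses:** each key went down to its stop (fingertips at about 46 mm) and stayed there for over a second. The highest force I read was about 9 N, well under the 25 N limit. I read the force only at the end of each call, so a short peak in between could have been missed.
- **Other keys:** keys 3 and 4 looked level in every side view. Key 1 was partly hidden by the gripper while I pressed key 2, but its plate looked undisturbed.
- **Final check:** comparing top-view depth before and after, the pipe tops, the cone, the weight, the screwdriver and all four key plates match to within about 0.6 mm. The arm was clear of everything, and no check failed or disagreed.

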